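Unpile four timber samples onto their drying stands

TASK

Take apart the crosswise pile of four timber samples on the plywood board and lay each one flat on its own drying stand: the dark red-brown one on the white stand, the cream one on the yellow stand, the grey one on the blue stand and the pink one on the green stand. Each should rest on both bearers, in the middle of its stand and lined up along it, so that it sticks out evenly. Leave the glue bottle standing where it is.

Things in the scene. Friction and masses are not known exactly. Their poses are not given: they have to be found in the camera images.
- red_sample: dark red-brown bar of timber, 87 x 56 x 23 mm (length x width x height). Origin: centre of its underside; x along its length, y across its width, z up. One of the two in the upper layer, lying across the two lower samples; it lies parallel to the cream sample, about 78 mm from it centre to centre, and which of the two lies on which side varies. Weight 30 to 130 g.
- cream_sample: pale cream bar of timber, 107 x 26 x 20 mm (length x width x height). Origin: centre of its underside; x along its length, y across its width, z up. One of the two in the upper layer, lying across the two lower samples; it lies parallel to the red sample, about 78 mm from it centre to centre, and which of the two lies on which side varies. Weight 30 to 130 g.
- grey_sample: grey weathered bar of timber, 110 x 31 x 22 mm (length x width x height). Origin: centre of its underside; x along its length, y across its width, z up. In the lower layer, on the fixed 9 mm plywood board, under the two upper samples; it lies parallel to the pink sample, about 74 mm from it centre to centre, and which of the two lies on which side varies. Weight 30 to 130 g.
- pink_sample: pinkish-orange bar of timber, 97 x 26 x 22 mm (length x width x height). Origin: centre of its underside; x along its length, y across its width, z up. In the lower layer, on the fixed 9 mm plywood board, under the two upper samples; it lies parallel to the grey sample, about 74 mm from it centre to centre, and which of the two lies on which side varies. Weight 30 to 130 g.
- white_stand: low drying stand, fixed to the table: a white painted plate 124 x 70 x 6 mm with two brown wooden bearers across it, each 10 x 62 mm, 10 mm high, at 28 mm either side of the middle; their tops are 16 mm above the table. Origin: centre of the plate's underside, on the table; x along its length (from bearer to bearer), y along the bearers, z up.
- yellow_stand: low drying stand, fixed to the table: a yellow painted plate 124 x 70 x 6 mm with two brown wooden bearers across it, each 10 x 62 mm, 10 mm high, at 28 mm either side of the middle; their tops are 16 mm above the table. Origin: centre of the plate's underside, on the table; x along its length (from bearer to bearer), y along the bearers, z up.
- blue_stand: low drying stand, fixed to the table: a blue painted plate 124 x 70 x 6 mm with two brown wooden bearers across it, each 10 x 62 mm, 10 mm high, at 28 mm either side of the middle; their tops are 16 mm above the table. Origin: centre of the plate's underside, on the table; x along its length (from bearer to bearer), y along the bearers, z up.
- green_stand: low drying stand, fixed to the table: a green painted plate 124 x 70 x 6 mm with two brown wooden bearers across it, each 10 x 62 mm, 10 mm high, at 28 mm either side of the middle; their tops are 16 mm above the table. Origin: centre of the plate's underside, on the table; x along its length (from bearer to bearer), y along the bearers, z up.
- glue_bottle: yellow glue bottle with black nozzle cap, 50 mm across, 106 mm tall, standing loose among the stands with a few small loose offcuts within 90 mm of it. Origin: centre of its underside; z up.

How it is judged (in metres and radians):
At the end, for the whole second after the job is handed in: Red-brown on white, cream on yellow, grey on blue, pink on green: each lies flat (0.1 rad) on both bearers (underside 12 to 21 mm above the table), within 15 mm of the stand's centre and 0.2 rad of its length (either way round), released and at rest (horizontal distance between red_sample and white_stand below 0.015 m and z of red_sample in the frame of white_stand between 0.012 and 0.021 m and angle between the x axis of red_sample and the x axis of white_stand, either way round below 0.2 rad and angle between each of red_sample, cream_sample, grey_sample, pink_sample's own z axis and vertical below 0.1 rad and linear speed of each of red_sample, cream_sample, grey_sample, pink_sample below 0.02 m/s and horizontal distance between cream_sample and yellow_stand below 0.015 m and z of cream_sample in the frame of yellow_stand between 0.012 and 0.021 m and angle between the x axis of cream_sample and the x axis of yellow_stand, either way round below 0.2 rad and horizontal distance between grey_sample and blue_stand below 0.015 m and z of grey_sample in the frame of blue_stand between 0.012 and 0.021 m and angle between the x axis of grey_sample and the x axis of blue_stand, either way round below 0.2 rad and horizontal distance between pink_sample and green_stand below 0.015 m and z of pink_sample in the frame of green_stand between 0.012 and 0.021 m and angle between the x axis of pink_sample and the x axis of green_stand, either way round below 0.2 rad); the robot touches nothing.
It fails at once if the glue bottle is shifted by more than 30 mm or knocked over (distance of glue_bottle from where it was at the start of the episode above 0.03 m or angle between glue_bottle's own z axis and vertical above 0.5 rad).
It also fails if it takes over 104 s, if anything falls off the work surface, if the arm or the gripper's body presses on something with over 40 N, if the wrist force passes 120 N, or if a joint passes its speed limit or range.

ROBOT

A 6-joint arm with a two-finger parallel gripper is mounted at the origin on a cart in front of the work surface, level with it; the furniture and walls round the work are solid. World frame = base frame: x ahead of the robot, y to its left, z up, the work surface at z = 0. Lengths are in mm, angles in rad, forces in N, time in s.
With the tool pointing down it reaches from about 350 to 875 mm from the base axis. Payload 4.2 kg.
Tool frame: the origin (TCP) lies midway between the tips of the shut fingers; the grasp point (between the pads) lies 19 mm behind it (arm.grasp_offset is the distance from the TCP to the grasp point, in mm); z points along the fingers, y is the line along which they close (so a half turn about z gives the same grasp; the last joint's range is limited). The gripper opens to 85 mm and grips with 20 to 120 N. Pads are 22 mm wide; open, the fingers measure 114 mm over their backs; the gripper's body (76 mm by 85 mm) begins 54 mm behind the grasp point. The pads swing forward as they close: fully open they stand 13 mm farther back than shut.
Start: joints at [1.492, 0.385, 0.008, 0, -1.194, -0.259], TCP at [207.1, 589.668, 193.912] pointing down, gripper open.
Joint ranges: [-3.14, 3.14], [-1.21, 2.06], [-1.07, 1.41], [-3.16, 2.05], [-2.99, -0.16], [-3.1, 3.1]. Speed limits (rad/s): [2.79, 2.79, 3.14, 3.14, 3.14, 3.14].

INTERFACE

Orientations are given as a unit quaternion [x, y, z, w].
In Python, from bench import arm gives the robot as it stands. The module is installed in compiled form; this text tells all that it offers.
- The arm moves only by the tool servo_tool, never from a script. Its argument "increments" is a list of rows, each a list of 7 numbers: the opening, from 0 (shut) to 1 (fully open), then the shift along the tool's x, y, z in m, then the turn, a rotation vector about the tool's x, y, z in degrees. In form: [[grip, x, y, z, ax, ay, az], ...]. A call has 1 to 12 rows; each row is the pose to reach, as a shift and turn from the pose commanded when the call began, along the tool's axes at that moment; what a row does not reach only later rows make up. A row lasts 1/8 s, in which the tool goes at most 62.5 mm and 10.7 degrees, less where a joint would pass 70% of its speed; a pose out of reach is approached as far as the arm can. A call with a gripper value outside its range is refused whole. The fingers move at their own pace and stop on an object; the grip force is fixed at half the most. Time passes only in rows, so rows that repeat a pose let the fingers close. It gives the time, the measured TCP pose, the force, the opening and the grip force at its end, in the units of the state.
- arm.read_state(): the state, without advancing time (a new reading comes with each control period).
- arm.get_image(name): name is "scene" or "top"; returns a dict with "color" (420x560x3 uint8, red, green, blue), "fx", "fy", "cx", "cy" (pixels), "rvec" (rotation vector, rad) and "tvec" (3), from world to camera coordinates, as OpenCV has them. Camera axes: x right, y down, z forward; pixel columns grow to the right and rows downward; lengths in mm; the calibration is good to about 2 mm. A picture is of the moment at which its call begins. There is no depth.
- arm.job_done(): hands the job in; it is judged then, once.
Trained networks look in the newest picture that a camera, given by its name, has taken for a name from the list of things; names that differ only in an ending like _2 or _b are one class to them, and where a whole thing is asked for, a point or a joint stands for the part that bears it (a point fixed in the world has none). Each returns a list of dicts, best first, with "p" (0 to 1); they miss things now and then, are a little off and sometimes report something else, mostly with a low value. They report only what shows in the picture. A call takes as long as a camera call.
- arm.look_for(camera, thing): "box" ([centre column, centre row, width, height] in pixels, round what is visible of it).
- arm.spot_point(camera, thing): "centre" ([column, row] in pixels: a listed point, or the origin of a listed thing).
The state is a dict: "clock": time; "joints": joint angles; "joint_vel": joint speeds; "joint_efforts": joint torques, N m; "position": TCP position; "ee_rot": TCP orientation; "contact_force": force on the tool from outside, world axes, zero at the start; "wrist_torque": the same for the moment, N m; "gripper_width": finger opening in mm; "grasp_force": force on a finger pad.
Only numpy, scipy, OpenCV 4.12 (cv2) and the standard library are available. Lean on these libraries where they do the work, as an engineer would, in place of code of your own. Each camera call takes 0.05 s, during which the arm holds its last target. There are 200 camera calls.

## Working session

There is one attempt and no reset: what is moved stays moved. The work goes in short steps, Python scripts to look and compute and a tool call to move; the robot and the scene stay as the last step left them, time stands still between calls to the robot, and variables do not carry over. Pictures are saved under pics/ and viewed, at most 14 in all, crops included, and the job is handed in when it is done.

Besides the shell and the picture viewer there is one more tool, called after ">>>" as name(argument=value, ...), one argument or row to a line, values as JSON. servo_tool: Moves the arm, as the interface text tells. Its arguments: {"type":"object","properties":{"increments":{"type":"array","items":{"type":"array","items":{"type":"number"}}}},"required":["increments"]}

```bash
mkdir -p pics; cat > h.py <<'E'
import numpy as np, cv2
from bench import arm
from scipy.spatial.transform import Rotation as R
def img(n,f=None):
    d=arm.get_image(n)
    if f: cv2.imwrite('pics/'+f,cv2.cvtColor(d['color'],cv2.COLOR_RGB2BGR))
    return d
def KT(d):
    return np.array([[d['fx'],0,d['cx']],[0,d['fy'],d['cy']],[0,0,1.]]),R.from_rotvec(np.ravel(d['rvec'])).as_matrix(),np.ravel(d['tvec'])
def ray(d,uv,z):
    K,Rm,t=KT(d); v=Rm.T@np.linalg.solve(K,[uv[0],uv[1],1]); c=-Rm.T@t
    return c+v*(z-c[2])/v[2]
def proj(d,p):
    K,Rm,t=KT(d); q=K@(Rm@np.array(p,float)+t); return q[:2]/q[2]
E
python3 - <<'E'
from h import *
s=arm.read_state(); print({k:np.round(v,3) for k,v in s.items()}, arm.grasp_offset)
for n in('top','scene'):
    d=img(n,n+'0.png'); K,Rm,t=KT(d); print(n,np.round(-Rm.T@t),d['fx'])
    for th,z in (('red_sample',0),('cream_sample',0),('grey_sample',0),('pink_sample',0),('white_stand',0),('yellow_stand',0),('blue_stand',0),('green_stand',0),('glue_bottle',0)):
        zz={'red_sample':31,'cream_sample':31,'grey_sample':9,'pink_sample':9}.get(th,0)
        l=arm.look_for(n,th)[:1]; sp=arm.spot_point(n,th)[:1]
        print(th,[(np.round(o['box']),round(o['p'],2)) for o in l],[(np.round(o['centre'],1),round(o['p'],2),np.round(ray(d,o['centre'],zz))) for o in sp])
E
```

```text
{'clock': np.float64(0.0), 'joints': array([ 1.492e+00,  3.860e-01,  7.000e-03, -1.000e-03, -1.194e+00,
       -2.590e-01]), 'joint_vel': array([0.   , 0.001, 0.001, 0.   , 0.001, 0.001]), 'joint_efforts': array([-1.0000e-03, -3.9229e+01,  1.8840e+01,  4.1860e+00, -5.0000e-03,
        0.0000e+00]), 'position': array([206.899, 589.034, 192.804]), 'ee_rot': array([ 0.986, -0.168, -0.   ,  0.001]), 'contact_force': array([ 1.095, -0.419, -0.2  ]), 'wrist_torque': array([-0.007,  0.005,  0.005]), 'grasp_force': np.float64(0.0), 'gripper_width': np.float64(85.069)} 18.700000000000003
top [ 300.   48. 1097.] 538.2117963907698
red_sample [(array([219., 242.,  39.,  50.]), 0.84)] [(array([217.7, 241.9]), 0.68, array([458., 162.,  31.]))]
cream_sample [(array([220., 242.,  38.,  46.]), 0.67)] [(array([181. , 234.3]), 0.58, array([475., 235.,  31.]))]
grey_sample [(array([213., 220.,  42.,  22.]), 0.65)] [(array([209.6, 223.9]), 0.5, array([498., 181.,   9.]))]
pink_sample [] [(array([197.7, 256.7]), 0.76, array([432., 205.,   9.]))]
white_stand [(array([357., 161.,  40.,  61.]), 0.89)] [(arra
[... 876 characters left out ...]
, 181.,   9.]))]
pink_sample [(array([202., 179.,  42.,  23.]), 0.75)] [(array([188.7, 200.3]), 0.62, array([430., 218.,   9.]))]
white_stand [(array([349., 248.,  62.,  48.]), 0.86)] [(array([349.3, 250.3]), 0.89, array([ 628., -126.,    0.]))]
yellow_stand [(array([294., 291.,  71.,  53.]), 0.92)] [(array([293. , 290.7]), 0.58, array([ 465., -125.,    0.]))]
blue_stand [(array([249., 241.,  58.,  47.]), 0.81)] [(array([246.7, 242.5]), 0.65, array([466.,  32.,   0.]))]
green_stand [(array([257., 173.,  55.,  31.]), 0.68)] [(array([255.2, 174.1]), 0.73, array([621., 203.,   0.]))]
glue_bottle [(array([308., 191.,  22.,  45.]), 0.68)] [(array([307.2, 205.5]), 0.59, array([649.,  32.,   0.]))]
```

```bash
python3 - <<'E'
import cv2
a=cv2.imread('pics/top0.png')[110:310,140:410]; cv2.imwrite('pics/top0c.png',cv2.resize(a,None,fx=2.9,fy=2.9,interpolation=2))
a=cv2.imread('pics/scene0.png'); cv2.imwrite('pics/scene0c.png',cv2.resize(a[130:350,140:420],None,fx=2.7,fy=2.7,interpolation=2))
E
```

```text
(no output)
```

View pics/top0c.png

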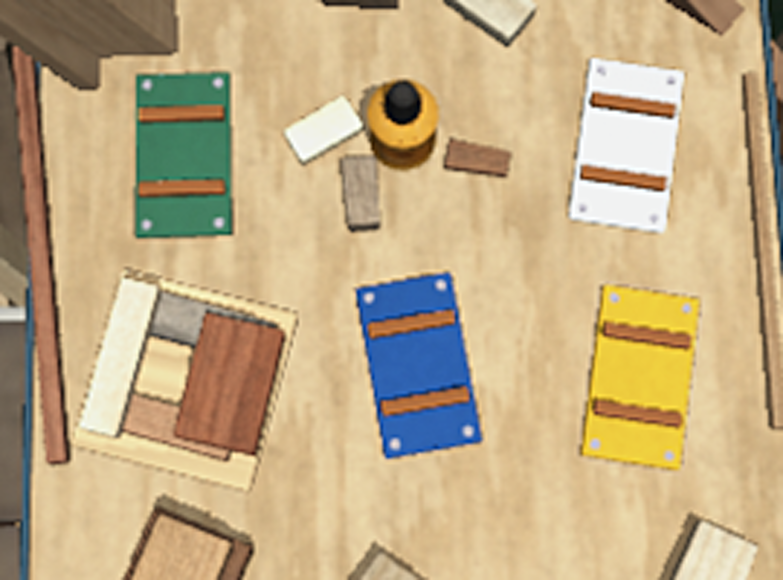

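View pics/scene0c.png

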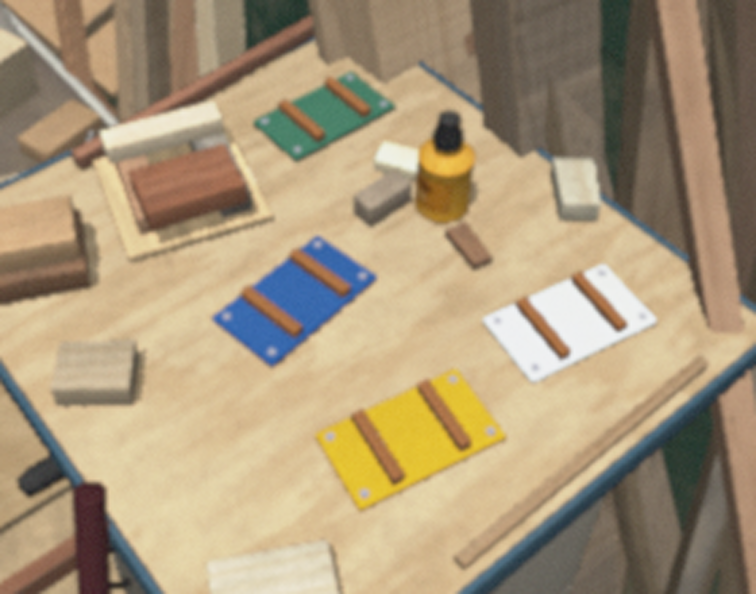

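```bash
cat >> h.py <<'E'
def wpoly(d,pts,z): return np.array([ray(d,p,z)[:2] for p in pts],np.float32)
def fit(d,mask,box,z):
    m=np.zeros(mask.shape,np.uint8); x0,y0,x1,y1=box; m[y0:y1,x0:x1]=mask[y0:y1,x0:x1]
    m=cv2.morphologyEx(m,cv2.MORPH_CLOSE,np.ones((3,3)))
    n,l,st,_=cv2.connectedComponentsWithStats(m); k=1+np.argmax(st[1:,4]); 
    c=max(cv2.findContours((l==k).astype(np.uint8),0,1)[0],key=cv2.contourArea)[:,0]
    w=wpoly(d,c,z); (cx,cy),(a,b),t=cv2.minAreaRect(w)
    if a<b: a,b,t=b,a,t+90
    t=(t+90)%180-90
    return np.round([cx,cy,a,b,t],1)
def hsv(d): return cv2.cvtColor(d['color'],cv2.COLOR_RGB2HSV)
E
python3 - <<'E'
from h import *
for n in('top','scene'):
    d=img(n); H=hsv(d); h,s,v=[H[...,i].astype(int) for i in range(3)]
    m={'white':(s<30)&(v>190),'yellow':(h>20)&(h<30)&(s>180),'blue':(h>95)&(h<125)&(s>150),'green':(h>60)&(h<90)&(s>120)}
    for k in m:
        b=arm.look_for(n,k+'_stand')[0]['box']; b=[int(b[0]-b[2]/2-8),int(b[1]-b[3]/2-8),int(b[0]+b[2]/2+8),int(b[1]+b[3]/2+8)]
        print(n,k,fit(d,m[k].astype(np.uint8),b,6))
    if n=='top':
        c=lambda P:[(140+x/2.9,110+y/2.9) for x,y in P]
        for k,P,z in (('board',[(125,268),(298,312),(248,490),(75,450)],9),('cream',[(124,274),(158,284),(118,437),(80,427)],51),('red',[(203,312),(285,330),(258,455),(176,438)],54),('post',[(95,88),(175,50)],0),('greyedge',[(158,292),(205,305)],31),('pinkbot',[(120,436),(230,459)],20)):
            w=wpoly(d,c(P),z); print(k,np.round(w).tolist(),np.round(w.mean(0)),[round(float(np.linalg.norm(w[i]-w[i-1]))) for i in range(len(w))],
              np.round(np.degrees(np.arctan2(*(w[1]-w[0])[::-1])),1))
E
```

```text
top white [ 629.  -127.8  124.1   70.2  -10.5]
top yellow [ 458.2 -126.9  121.9   68.2  -10.5]
top blue [471.6  29.8 121.8  68.    8.6]Traceback (most recent call last):
  File "<stdin>", line 6, in <module>
IndexError: list index out of range
```

```bash
python3 - <<'E'
from h import *
dd={n:img(n) for n in('top','scene')}
g={'white':(630,-126),'yellow':(458,-127),'blue':(471,30),'green':(633,197)}
for n,d in dd.items():
    H=hsv(d); h,s,v=[H[...,i].astype(int) for i in range(3)]
    m={'white':(s<30)&(v>190),'yellow':(h>20)&(h<30)&(s>180),'blue':(h>95)&(h<125)&(s>150),'green':(h>60)&(h<90)&(s>100)}
    for k in m:
        u,w=proj(d,(*g[k],6)).astype(int)
        print(n,k,fit(d,m[k].astype(np.uint8),[u-45,w-42,u+45,w+42],6))
d=dd['top']
c=lambda P:[(140+x/2.9,110+y/2.9) for x,y in P]
for k,P,z in (('board',[(125,268),(298,312),(248,490),(75,450)],9),('cream',[(124,274),(158,284),(118,437),(80,427)],51),('red',[(203,312),(285,330),(258,455),(176,438)],54),('post',[(95,88),(175,50)],0),('greyedge',[(158,292),(205,305)],31),('pinkbot',[(120,436),(230,459)],20)):
    w=wpoly(d,c(P),z); print(k,np.round(w).tolist(),np.round(w.mean(0)),[round(float(np.linalg.norm(w[i]-w[i-1]))) for i in range(len(w))], np.round(np.degrees(np.arctan2(*(w[1]-w[0])[::-1])),1))
H=hsv(d);h,s,v=[H[...,i].astype(int) for i in range(3)]
print('red seg',fit(d,((h<12)&(s>110)&(v<150)).astype(np.uint8),[198,210,242,272],54),'cream seg',fit(d,((s<75)&(v>190)).astype(np.uint8),[164,198,196,264],51))
print(H[240,218],H[234,181],H[258,195])
E
```

```text
top white [ 629.  -127.8  124.1   70.2  -10.5]
top yellow [ 458.2 -126.9  121.9   68.2  -10.5]
top blue [471.6  29.8 121.8  68.    8.6]
top green [6.302e+02 1.953e+02 1.215e+02 6.680e+01 5.000e-01]
scene white [ 630.7 -126.4  125.5   72.   -10.3]
scene yellow [ 459.3 -126.8  119.6   66.7  -10.4]
scene blue [472.1  29.8 118.2  64.8   8.6]
scene green [634.7 196.1  62.7  43.3  88.3]
board [[545.0, 236.0], [510.0, 113.0], [385.0, 149.0], [416.0, 269.0]] [464. 192.] [133, 128, 130, 124] -106.0
cream [[531.0, 229.0], [524.0, 206.0], [420.0, 232.0], [427.0, 257.0]] [476. 231.] [108, 25, 107, 27] -108.2
red [[503.0, 175.0], [489.0, 119.0], [405.0, 138.0], [418.0, 193.0]] [454. 156.] [87, 57, 86, 56] -104.1
post [[684.0, 261.0], [712.0, 202.0]] [698. 231.] [65, 65] -64.5
greyedge [[522.0, 209.0], [512.0, 176.0]] [517. 192.] [34, 34] -107.2
pinkbot [[424.0, 236.0], [406.0, 160.0]] [415. 198.] [78, 78] -103.3
red seg [428.3 152.1  71.2  46.1 -48. ] cream seg [474.  232.2 117.3  53.   -2.2]
[ 10 136 174] [ 26  33 240] [ 14 101 207]
```

```bash
cat >> h.py <<'E'
def plan(*tg):
    s=arm.read_state(); M=R.from_quat(s['ee_rot']).as_matrix(); hd=np.degrees(np.arctan2(M[1,0],M[0,0]))
    print('clk',round(float(s['clock']),2),'pos',np.round(s['position'],1),'hd',round(hd,2),'tilt',np.round(np.degrees(np.arccos(-M[2,2])),2),'w',np.round(s['gripper_width'],1),'gf',np.round(s['grasp_force'],1),'F',np.round(s['contact_force'],1))
    for x,y,z,h in tg:
        v=M.T@(np.array([x,y,z])-s['position'])
        print((x,y,z,h),'->',np.round(v/1000,4),'az',round(hd-h,2))
E
python3 -c "
from h import *
plan((454,156,110,-13.5),(454,156,22,-13.5))"
```

```text
clk 2.25 pos [207.1 589.7 193.9] hd -19.35 tilt 0.0 w 85.3 gf 0.0 F [-0.6 -0.4 -0.8]
(454, 156, 110, -13.5) -> [0.3767 0.3274 0.0839] az -5.85
(454, 156, 22, -13.5) -> [0.3767 0.3274 0.1719] az -5.85
```

>>> servo_tool(
  increments=[
    [1, 0.038, 0.033, 0, 0, 0, -2],
    [1, 0.085, 0.074, 0, 0, 0, -4],
    [1, 0.132, 0.115, 0, 0, 0, -5.85],
    [1, 0.18, 0.156, 0, 0, 0, -5.85],
    [1, 0.227, 0.197, 0, 0, 0, -5.85],
    [1, 0.274, 0.238, 0.02, 0, 0, -5.85],
    [1, 0.32, 0.278, 0.04, 0, 0, -5.85],
    [1, 0.355, 0.309, 0.06, 0, 0, -5.85],
    [1, 0.377, 0.327, 0.084, 0, 0, -5.85],
    [1, 0.377, 0.327, 0.084, 0, 0, -5.85],
    [1, 0.377, 0.327, 0.084, 0, 0, -5.85],
  ],
)

```text
clock: 3.62
position: [454.9, 156.7, 110.6]
ee_rot: [0.993, -0.117, 0.001, -0.0]
contact_force: [1.0, -0.2, 1.2]
gripper_width: 85.6
grasp_force: 0.0
```

```bash
python3 -c "
from h import *
plan((454,156,22,-13.5))
a=img('top')['color'][170:300,140:280]; cv2.imwrite('pics/t1.png',cv2.resize(a,None,fx=4,fy=4)[...,::-1])"
```

```text
clk 3.62 pos [454.9 156.7 110.6] hd -13.49 tilt 0.08 w 85.6 gf 0.0 F [ 1.  -0.2  1.2]
(454, 156, 22, -13.5) -> [-0.0008  0.001   0.0886] az 0.01
```

View pics/t1.png

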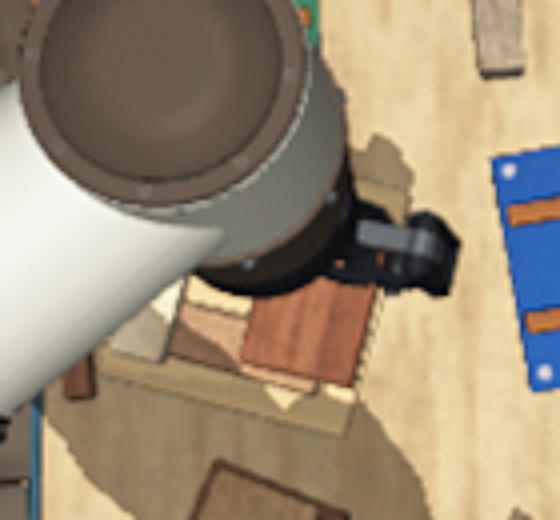

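>>> servo_tool(
  increments=[
    [1, -0.001, 0.001, 0.03, 0, 0, 0],
    [1, -0.001, 0.001, 0.06, 0, 0, 0],
    [1, -0.001, 0.001, 0.08, 0, 0, 0],
    [1, -0.001, 0.001, 0.089, 0, 0, 0],
    [1, -0.001, 0.001, 0.089, 0, 0, 0],
    [0.3, -0.001, 0.001, 0.089, 0, 0, 0],
    [0.3, -0.001, 0.001, 0.089, 0, 0, 0],
    [0.3, -0.001, 0.001, 0.089, 0, 0, 0],
    [0.3, -0.001, 0.001, 0.089, 0, 0, 0],
  ],
)

```text
clock: 4.8
position: [453.3, 155.5, 21.1]
ee_rot: [0.993, -0.118, 0.0, -0.0]
contact_force: [-0.7, -0.2, -0.3]
gripper_width: 25.6
grasp_force: 0.0
```

```bash
python3 -c "
from h import *
plan((454,156,110,-13.5))
a=img('top')['color'][170:300,140:280]; b=img('scene')['color'][130:260,150:290]; cv2.imwrite('pics/t2.png',cv2.resize(np.hstack([a,b]),None,fx=2.8,fy=2.8)[...,::-1])"
```

```text
clk 4.8 pos [453.3 155.5  21.1] hd -13.51 tilt 0.03 w 25.6 gf 0.0 F [-0.7 -0.2 -0.3]
(454, 156, 110, -13.5) -> [ 0.0005 -0.0007 -0.0889] az -0.01
```

View pics/t2.png

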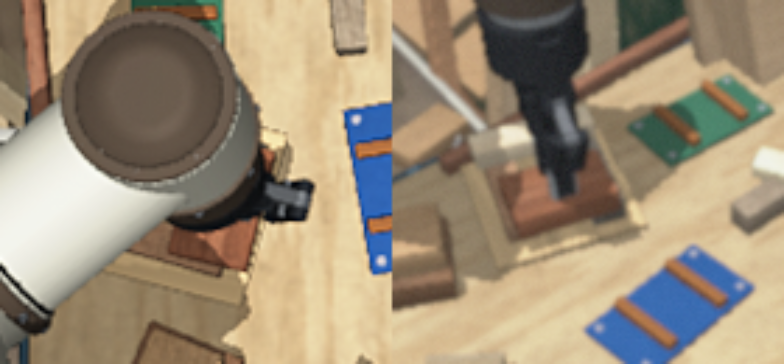

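```bash
python3 -c "
from h import *
d=img('scene'); s=arm.read_state(); p=s['position']; M=R.from_quat(s['ee_rot']).as_matrix()
im=d['color'].copy()
im=cv2.resize(im[140:260,160:290],None,fx=6,fy=6)
def mk(q,c):
    u=(proj(d,q)-[160,140])*6; print(np.round(u),c); cv2.circle(im,tuple(int(t) for t in u),4,c,-1)
mk(p,(255,0,0)); mk(p+M@[0,13,-6],(0,255,0)); mk(p+M@[0,27,-7],(0,255,255)); mk(p+M@[0,28,-33],(255,255,0)); mk(p+M@[0,42,-13],(255,0,255))
# red top corners
for a in(-43,43):
  for b in(-28,28):
    for z in (54,31):
      t=np.radians(-13.5); q=(454+a*np.cos(t)-b*np.sin(t),156+a*np.sin(t)+b*np.cos(t),z); mk(q,(255,255,255))
cv2.imwrite('pics/t3.png',im[...,::-1])"
```

```text
[302. 404.] (255, 0, 0)
[312. 415.] (0, 255, 0)
[324. 437.] (0, 255, 255)
[318. 391.] (255, 255, 0)
[336. 453.] (255, 0, 255)
[207. 425.] (255, 255, 255)
[215. 467.] (255, 255, 255)
[162. 328.] (255, 255, 255)
[171. 371.] (255, 255, 255)
[426. 354.] (255, 255, 255)
[431. 397.] (255, 255, 255)
[374. 264.] (255, 255, 255)
[379. 306.] (255, 255, 255)
```

View pics/t3.png

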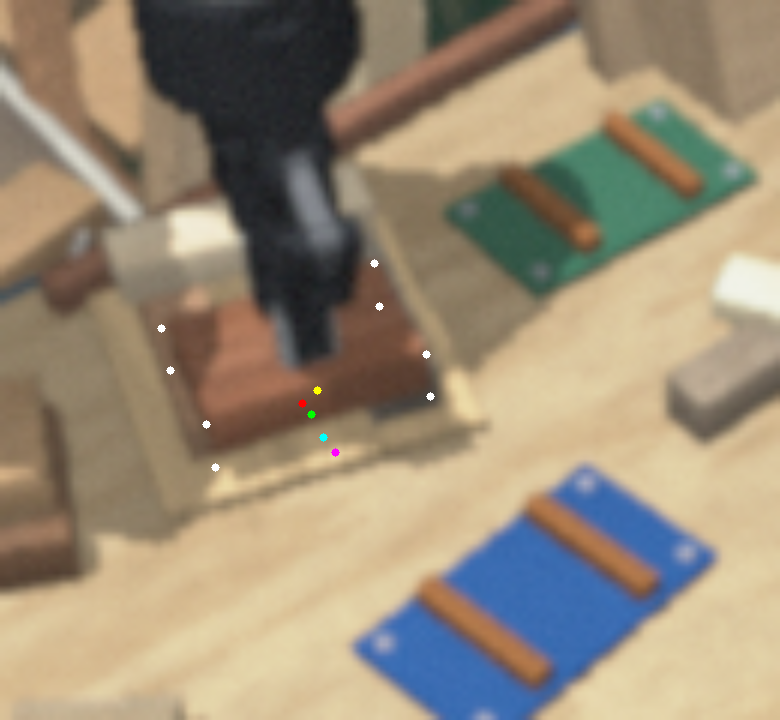

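```bash
python3 -c "
from h import *
d=img('scene'); t=img('top')
for z in (20,40,54,60,80): print(z,np.round(ray(d,(160+307/6,140+358/6),z)))
p=np.array([454,156,110.]);q=np.array([454,156,21.]);u=np.array([-.233,-.972,0])
for nm,b in(('up',p),('down',q)):
  for o in (13,28,42,57):
    for dz in (0,20,40,60): print(nm,o,dz,np.round((proj(t,b+u*o+[0,0,dz]))))
cv2.imwrite('pics/t4.png',cv2.resize(t['color'][190:290,170:290],None,fx=6,fy=6,interpolation=2)[...,::-1])
s=arm.read_state(); print(np.round(s['joints'],3),np.round(s['joint_efforts'],2))
"
```

```text
20 [469. 176.  20.]
40 [460. 158.  40.]
54 [453. 145.  54.]
60 [450. 140.  60.]
80 [441. 121.  80.]
up 13 0 [223. 239.]
up 13 20 [222. 237.]
up 13 40 [221. 236.]
up 13 60 [220. 234.]
up 28 0 [231. 241.]
up 28 20 [230. 239.]
up 28 40 [229. 237.]
up 28 60 [228. 236.]
up 42 0 [239. 242.]
up 42 20 [238. 241.]
up 42 40 [237. 239.]
up 42 60 [236. 237.]
up 57 0 [246. 244.]
up 57 20 [246. 242.]
up 57 40 [245. 241.]
up 57 60 [245. 239.]
down 13 0 [228. 246.]
down 13 20 [227. 244.]
down 13 40 [226. 243.]
down 13 60 [225. 241.]
down 28 0 [235. 247.]
down 28 20 [234. 246.]
down 28 40 [233. 244.]
down 28 60 [232. 243.]
down 42 0 [242. 249.]
down 42 20 [241. 247.]
down 42 40 [240. 246.]
down 42 60 [240. 244.]
down 57 0 [249. 250.]
down 57 20 [248. 249.]
down 57 40 [248. 247.]
down 57 60 [247. 246.]
[ 0.67   0.353 -0.564  0.    -0.654  0.665] [ -0.   -31.09  12.34   2.74  -0.    -0.  ]
```

View pics/t4.png

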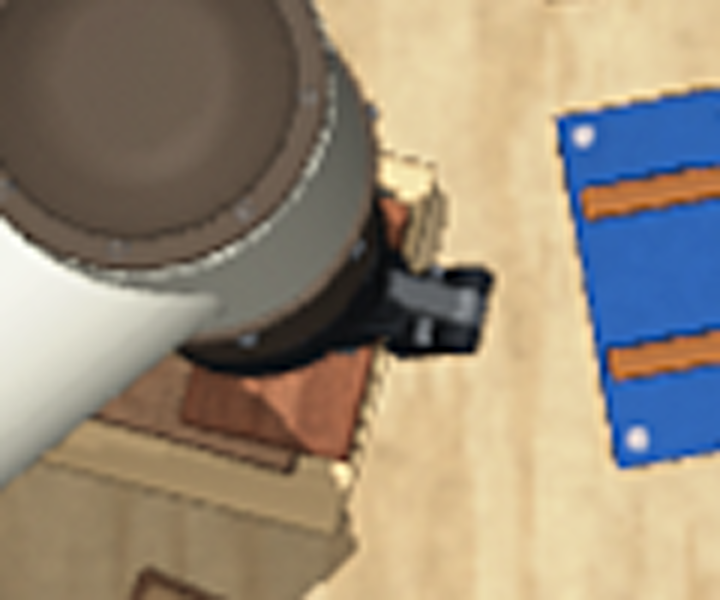

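>>> servo_tool(
  increments=[
    [0.3, 0, 0, -0.03, 0, 0, 0],
    [0.3, 0, 0, -0.06, 0, 0, 0],
    [0.3, 0, 0, -0.08, 0, 0, 0],
    [0, 0, 0.04, -0.08, 0, 0, 0],
    [0, 0, 0.08, -0.08, 0, 0, 0],
    [0, 0, 0.09, -0.08, 0, 0, 0],
    [0, 0, 0.09, -0.08, 0, 0, 0],
    [0, 0, 0.09, -0.08, 0, 0, 0],
  ],
)

```text
clock: 6.05
position: [432.9, 68.7, 101.0]
ee_rot: [0.993, -0.117, 0.0, -0.0]
contact_force: [-0.6, 0.2, 0.3]
gripper_width: 0.1
grasp_force: 0.0
```

```bash
python3 -c "
from h import *
plan()
s=arm.read_state(); p=s['position']; d=img('scene'); t=img('top'); u=proj(d,p); v=proj(t,p); print(u,v)
a=d['color'].copy(); cv2.circle(a,tuple(int(round(k)) for k in u),1,(255,0,0),-1)
b=t['color'].copy(); cv2.circle(b,tuple(int(round(k)) for k in v),1,(255,0,0),-1)
cv2.imwrite('pics/t5.png',cv2.resize(np.hstack([a[120:260,150:290],b[170:310,150:290]]),None,fx=2.8,fy=2.8,interpolation=2)[...,::-1])"
```

```text
clk 6.05 pos [432.9  68.7 101. ] hd -13.47 tilt 0.04 w 0.1 gf 0.0 F [-0.6  0.2  0.3]
[220.81946965 208.2922219 ] [263.90044522 248.23413727]
```

View pics/t5.png

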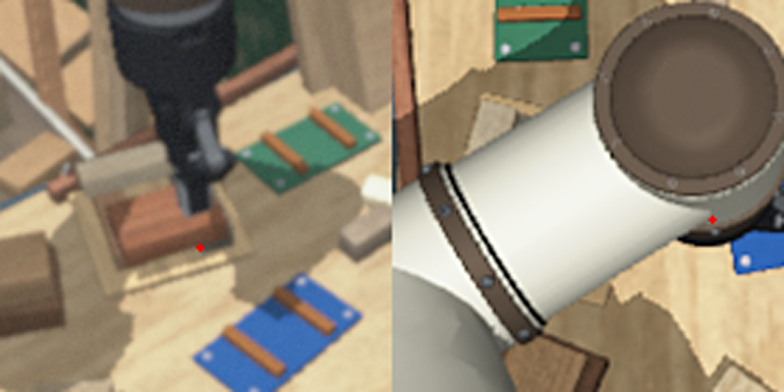

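>>> servo_tool(
  increments=[
    [0, 0, -0.025, 0.03, 0, 0, 0],
    [0, 0, -0.025, 0.06, 0, 0, 0],
    [0, 0, -0.025, 0.085, 0, 0, 0],
    [0, 0, -0.025, 0.097, 0, 0, 0],
    [0, 0, -0.025, 0.097, 0, 0, 0],
  ],
)

```text
clock: 6.78
position: [437.9, 92.4, 3.4]
ee_rot: [0.993, -0.117, -0.001, 0.001]
contact_force: [-0.1, -0.1, -0.1]
gripper_width: -0.0
grasp_force: 0.0
```

>>> servo_tool(
  increments=[
    [0, 0, 0, 0.004, 0, 0, 0],
    [0, 0, 0, 0.008, 0, 0, 0],
    [0, 0, 0, 0.012, 0, 0, 0],
  ],
)

```text
clock: 7.15
position: [438.3, 92.4, -7.9]
ee_rot: [0.993, -0.118, 0.0, -0.0]
contact_force: [-0.5, -0.7, -0.7]
gripper_width: 0.2
grasp_force: 0.0
```

>>> servo_tool(
  increments=[
    [0, 0, 0, 0.004, 0, 0, 0],
    [0, 0, 0, 0.008, 0, 0, 0],
    [0, 0, 0, 0.012, 0, 0, 0],
    [0, 0, 0, 0.014, 0, 0, 0],
  ],
)

```text
clock: 7.65
position: [437.9, 92.2, -22.4]
ee_rot: [0.993, -0.118, -0.0, 0.0]
contact_force: [-0.1, 0.2, 0.9]
gripper_width: 0.1
grasp_force: 0.0
```

```bash
python3 -c "
from h import *
plan()
s=arm.read_state(); p=s['position']; d=img('scene'); t=img('top')
print(np.round([proj(d,p+np.array([0,0,k])) for k in (0,15,30,45)],1),np.round(proj(t,p),1))
cv2.imwrite('pics/t6.png',cv2.resize(np.hstack([d['color'][120:260,150:290],t['color'][150:290,190:330]]),None,fx=2.8,fy=2.8,interpolation=2)[...,::-1])"
```

```text
clk 7.65 pos [437.9  92.2 -22.4] hd -13.51 tilt 0.03 w 0.1 gf 0.0 F [-0.1  0.2  0.9]
[[221.7 238.6]
 [221.1 234.4]
 [220.5 230.2]
 [219.9 225.8]] [254. 254.]
```

View pics/t6.png

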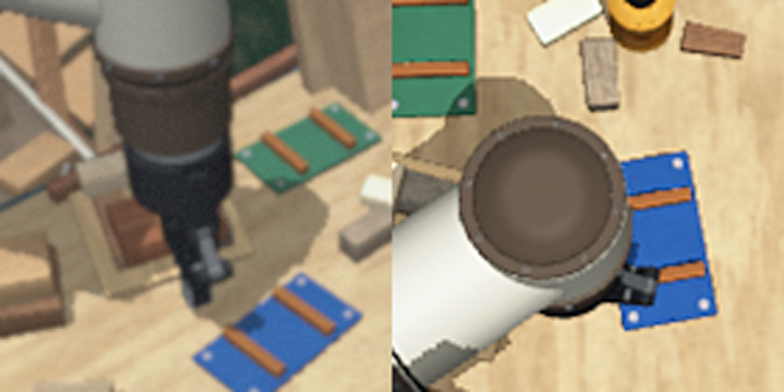

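>>> servo_tool(
  increments=[
    [0, 0, 0, 0.004, 0, 0, 0],
    [0, 0, 0, 0.007, 0, 0, 0],
    [0, 0, 0, 0.008, 0, 0, 0],
  ],
)

```text
clock: 8.12
position: [437.9, 92.2, -30.3]
ee_rot: [0.993, -0.118, -0.0, 0.0]
contact_force: [0.6, 1.0, -0.2]
gripper_width: 0.3
grasp_force: 0.0
```

>>> servo_tool(
  increments=[
    [0, 0, 0, 0.001, 0, 0, 0],
    [0, 0, 0, 0.002, 0, 0, 0],
  ],
)

```text
clock: 8.38
position: [438.1, 92.3, -32.1]
ee_rot: [0.993, -0.118, 0.0, -0.0]
contact_force: [-0.3, -0.0, 0.8]
gripper_width: 0.0
grasp_force: 0.0
```

>>> servo_tool(
  increments=[
    [0, 0, 0, 0.001, 0, 0, 0],
    [0, 0, 0, 0.0015, 0, 0, 0],
  ],
)

```text
clock: 8.62
position: [438.0, 92.3, -33.6]
ee_rot: [0.993, -0.118, 0.0, -0.0]
contact_force: [0.2, 0.2, -0.1]
gripper_width: 0.1
grasp_force: 0.0
```

>>> servo_tool(
  increments=[
    [0, 0, 0, 0.001, 0, 0, 0],
    [0, 0, 0, 0.002, 0, 0, 0],
  ],
)

```text
clock: 8.88
position: [438.1, 92.3, -35.6]
ee_rot: [0.993, -0.118, 0.0, -0.0]
contact_force: [-0.6, -0.2, 0.3]
gripper_width: 0.0
grasp_force: 0.0
```

>>> servo_tool(
  increments=[
    [0, 0, 0, 0.001, 0, 0, 0],
    [0, 0, 0, 0.002, 0, 0, 0],
  ],
)

```text
clock: 9.12
position: [438.1, 92.2, -37.4]
ee_rot: [0.993, -0.117, -0.0, 0.0]
contact_force: [-3.8, 0.6, 11.2]
gripper_width: 0.2
grasp_force: 5.7
```

>>> servo_tool(
  increments=[
    [0, 0, 0, 0.001, 0, 0, 0],
    [0, 0, 0, 0.002, 0, 0, 0],
  ],
)

```text
clock: 9.38
position: [438.1, 92.3, -37.5]
ee_rot: [0.993, -0.117, 0.0, 0.0]
contact_force: [-9.0, -0.3, 31.6]
gripper_width: 0.2
grasp_force: 16.1
```

>>> servo_tool(
  increments=[
    [0, 0, 0, -0.03, 0, 0, 0],
    [0.5, 0, 0, -0.07, 0, 0, 0],
    [1, 0, 0, -0.11, 0, 0, 0],
    [1, 0, -0.03, -0.12, 0, 0, 0],
    [1, 0.001, -0.066, -0.12, 0, 0, 0],
    [1, 0.001, -0.066, -0.12, 0, 0, 0],
    [1, 0.001, -0.066, -0.12, 0, 0, 0],
  ],
)

```text
clock: 10.25
position: [453.7, 155.7, 80.0]
ee_rot: [0.993, -0.118, -0.001, 0.0]
contact_force: [-0.5, 0.1, 0.5]
gripper_width: 85.5
grasp_force: 0.0
```

```bash
python3 -c "
from h import *
plan((454,156,-15,-13.5))
d=img('scene'); t=img('top')
s=arm.read_state();p=s['position']+[0,0,37];M=R.from_quat(s['ee_rot']).as_matrix()
a=d['color'].copy()
for o in (42,57): 
  print(o,np.round(proj(d,p+M@[0,o,-13])-[150,110])*4, np.round(proj(d,p+M@[0,-o,-13])-[150,110])*4)
cv2.imwrite('pics/t7.png',cv2.resize(a[110:260,150:310],None,fx=4,fy=4,interpolation=2)[...,::-1])"
```

```text
clk 10.25 pos [453.7 155.7  80. ] hd -13.51 tilt 0.08 w 85.5 gf 0.0 F [-0.5  0.1  0.5]
(454, 156, -15, -13.5) -> [ 0.0003 -0.0004  0.095 ] az -0.01
42 [248. 296.] [196. 200.]
57 [256. 312.] [188. 184.]
```

View pics/t7.png

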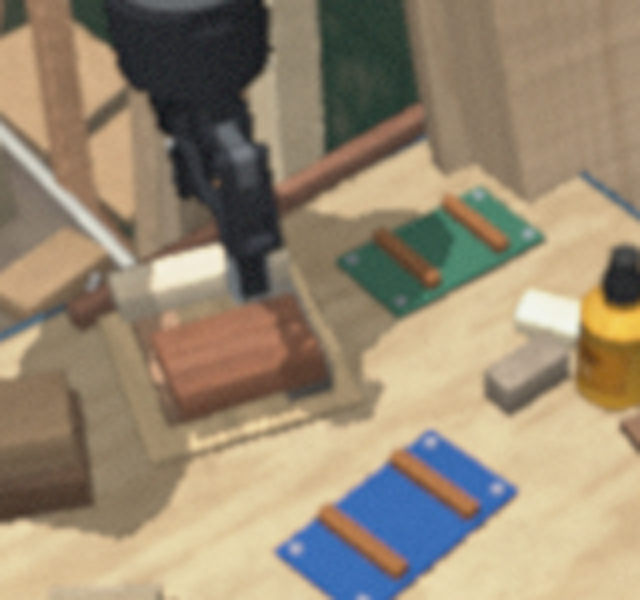

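>>> servo_tool(
  increments=[
    [1, 0, 0, 0.03, 0, 0, 0],
    [1, 0, 0, 0.06, 0, 0, 0],
    [1, 0, 0, 0.08, 0, 0, 0],
    [1, 0, 0, 0.095, 0, 0, 0],
    [1, 0, 0, 0.095, 0, 0, 0],
  ],
)

```text
clock: 10.98
position: [453.4, 154.9, -15.6]
ee_rot: [0.993, -0.118, -0.001, 0.001]
contact_force: [0.7, -0.2, 0.7]
gripper_width: 85.3
grasp_force: 0.0
```

>>> servo_tool(
  increments=[
    [0.4, 0, 0, 0, 0, 0, 0],
    [0.4, 0, 0, 0, 0, 0, 0],
    [0.4, 0, 0, 0, 0, 0, 0],
    [0.4, 0, 0, 0, 0, 0, 0],
  ],
)

```text
clock: 11.48
position: [455.2, 156.7, -13.4]
ee_rot: [0.993, -0.117, 0.001, -0.001]
contact_force: [-1.3, -0.6, 5.8]
gripper_width: 55.4
grasp_force: 63.9
```

>>> servo_tool(
  increments=[
    [0.4, 0, 0, -0.02, 0, 0, 0],
    [0.4, 0, 0, -0.05, 0, 0, 0],
    [0.4, 0, 0, -0.08, 0, 0, 0],
    [0.4, 0, 0, -0.105, 0, 0, 0],
    [0.4, 0, 0, -0.105, 0, 0, 0],
  ],
)

```text
clock: 12.1
position: [455.4, 157.0, 92.2]
ee_rot: [0.993, -0.118, 0.002, -0.002]
contact_force: [0.7, -0.6, -1.0]
gripper_width: 54.9
grasp_force: 63.5
```

```bash
python3 -c "
from h import *
plan((630,-127,90,-10.4))"
```

```text
clk 12.1 pos [455.4 157.   92.2] hd -13.5 tilt 0.27 w 54.9 gf 63.5 F [ 0.7 -0.6 -1. ]
(630, -127, 90, -10.4) -> [0.2361 0.2354 0.002 ] az -3.1
```

>>> servo_tool(
  increments=[
    [0.4, 0.025, 0.025, 0, 0, 0, -1],
    [0.4, 0.06, 0.06, 0, 0, 0, -2],
    [0.4, 0.095, 0.095, 0, 0, 0, -3.1],
    [0.4, 0.13, 0.13, 0, 0, 0, -3.1],
    [0.4, 0.165, 0.165, 0, 0, 0, -3.1],
    [0.4, 0.2, 0.2, 0, 0, 0, -3.1],
    [0.4, 0.225, 0.225, 0, 0, 0, -3.1],
    [0.4, 0.236, 0.235, 0, 0, 0, -3.1],
    [0.4, 0.236, 0.235, 0, 0, 0, -3.1],
    [0.4, 0.236, 0.235, 0, 0, 0, -3.1],
    [0.4, 0.236, 0.235, 0, 0, 0, -3.1],
  ],
)

```text
clock: 13.48
position: [628.6, -126.2, 90.6]
ee_rot: [0.996, -0.09, -0.0, -0.0]
contact_force: [0.5, 0.6, -0.7]
gripper_width: 54.9
grasp_force: 63.6
```

```bash
cat >> h.py <<'E'
def two(f,c,w=70):
    o=[]
    for n in('scene','top'):
        d=img(n); u=proj(d,c).astype(int); h=w
        x0=max(0,min(560-2*w,u[0]-w)); y0=max(0,min(420-2*h,u[1]-h))
        print(n,'crop origin',x0,y0); o.append(d['color'][y0:y0+2*h,x0:x0+2*w])
    cv2.imwrite('pics/'+f,cv2.resize(np.hstack(o),(800,400),interpolation=2)[...,::-1])
E
python3 -c "
from h import *
plan((630,-127,90,-10.4),(630,-127,-30,-10.4)); two('p1.png',(630,-127,60),50)
d=img('scene');H=hsv(d);h,s,v=[H[...,i].astype(int) for i in range(3)]
"
```

```text
clk 13.47 pos [ 628.6 -126.2   90.6] hd -10.32 tilt 0.01 w 54.9 gf 63.6 F [ 0.5  0.6 -0.7]
(630, -127, 90, -10.4) -> [0.0015 0.0005 0.0006] az 0.08
(630, -127, -30, -10.4) -> [0.0015 0.0005 0.1206] az 0.08
scene crop origin 304 182
top crop origin 309 101
```

View pics/p1.png

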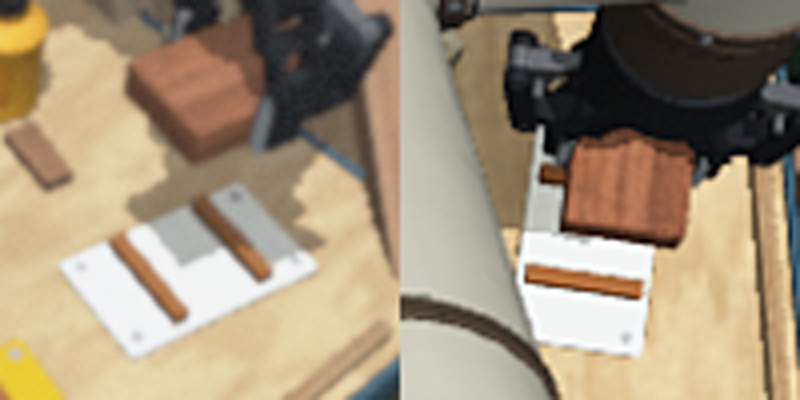

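```bash
python3 -c "
from h import *
t=img('top');d=img('scene');th=np.radians(-10.3);c,s=np.cos(th),np.sin(th);C=np.array([628.6,-126.2])
for z in (140,150,160,170):
  print('z',z)
  for nm,dd,uv in(('T x- y+',t,(349.7,158.5)),('T x- y-',t,(379.5,160.5)),('S top x- y+',d,(336,200.7)),('S top x- y-',d,(352,215.5))):
    w=ray(dd,uv,z)[:2]-C; print(nm,np.round([c*w[0]+s*w[1],-s*w[0]+c*w[1]],1))
"
```

```text
z 140
T x- y+ [-42.9  23.9]
T x- y- [-38.4 -31.2]
S top x- y+ [-34.3  33.4]
S top x- y- [-30.7 -13.2]
z 150
T x- y+ [-46.2  24.9]
T x- y- [-41.7 -29.7]
S top x- y+ [-41.3  25.7]
S top x- y- [-37.8 -19.9]
z 160
T x- y+ [-49.5  25.8]
T x- y- [-45.  -28.2]
S top x- y+ [-48.3  18.1]
S top x- y- [-44.9 -26.6]
z 170
T x- y+ [-52.7  26.7]
T x- y- [-48.3 -26.7]
S top x- y+ [-55.3  10.5]
S top x- y- [-51.9 -33.4]
```

>>> servo_tool(
  increments=[
    [0.4, 0.003, 0, 0.03, 0, 0, 0],
    [0.4, 0.003, 0, 0.065, 0, 0, 0],
    [0.4, 0.003, 0, 0.095, 0, 0, 0],
    [0.4, 0.003, 0, 0.11, 0, 0, 0],
    [0.4, 0.003, 0, 0.115, 0, 0, 0],
    [0.4, 0.003, 0, 0.115, 0, 0, 0],
  ],
)

```text
clock: 14.48
position: [632.7, -128.0, -23.9]
ee_rot: [0.996, -0.091, 0.001, 0.0]
contact_force: [-0.2, 0.4, 0.2]
gripper_width: 55.1
grasp_force: 63.6
```

>>> servo_tool(
  increments=[
    [0.4, 0, 0, 0.002, 0, 0, 0],
    [0.4, 0, 0, 0.003, 0, 0, 0],
    [0.4, 0, 0, 0.003, 0, 0, 0],
  ],
)

```text
clock: 14.85
position: [632.1, -127.9, -27.2]
ee_rot: [0.996, -0.091, 0.0, -0.0]
contact_force: [-0.1, -0.2, -0.7]
gripper_width: 55.0
grasp_force: 63.6
```

>>> servo_tool(
  increments=[
    [0.4, 0, 0, 0.001, 0, 0, 0],
    [0.4, 0, 0, 0.002, 0, 0, 0],
    [0.4, 0, 0, 0.002, 0, 0, 0],
  ],
)

```text
clock: 15.22
position: [632.2, -128.0, -28.3]
ee_rot: [0.996, -0.091, 0.0, 0.0]
contact_force: [-2.1, 0.2, 5.5]
gripper_width: 55.2
grasp_force: 64.4
```

>>> servo_tool(
  increments=[
    [0.4, 0, 0, 0.001, 0, 0, 0],
    [0.4, 0, 0, 0.002, 0, 0, 0],
    [0.4, 0, 0, 0.002, 0, 0, 0],
  ],
)

```text
clock: 15.6
position: [632.2, -128.0, -28.4]
ee_rot: [0.996, -0.09, 0.0, 0.0]
contact_force: [-5.2, 2.4, 14.6]
gripper_width: 54.6
grasp_force: 65.6
```

>>> servo_tool(
  increments=[
    [1, 0, 0, -0.002, 0, 0, 0],
    [1, 0, 0, -0.002, 0, 0, 0],
    [1, 0, 0, -0.002, 0, 0, 0],
    [1, 0, 0, -0.03, 0, 0, 0],
    [1, 0, 0, -0.07, 0, 0, 0],
    [1, 0, 0, -0.11, 0, 0, 0],
    [1, 0, 0, -0.125, 0, 0, 0],
    [1, 0, 0, -0.125, 0, 0, 0],
  ],
)

```text
clock: 16.6
position: [632.3, -127.9, 93.8]
ee_rot: [0.996, -0.091, 0.001, -0.0]
contact_force: [0.2, -0.6, -0.5]
gripper_width: 85.3
grasp_force: 0.0
```

```bash
python3 -c "
from h import *
plan((476,231,90,-14)); two('p2.png',(630,-127,20),45)
t=img('top'); cv2.imwrite('pics/p2b.png',cv2.resize(t['color'][190:290,150:270],None,fx=6,fy=6,interpolation=2)[...,::-1])
"
```

```text
clk 16.6 pos [ 632.3 -127.9   93.8] hd -10.42 tilt 0.08 w 85.3 gf 0.0 F [ 0.2 -0.6 -0.5]
(476, 231, 90, -14) -> [-0.2186 -0.3247  0.0037] az 3.58
scene crop origin 306 199
top crop origin 311 112
```

View pics/p2b.png

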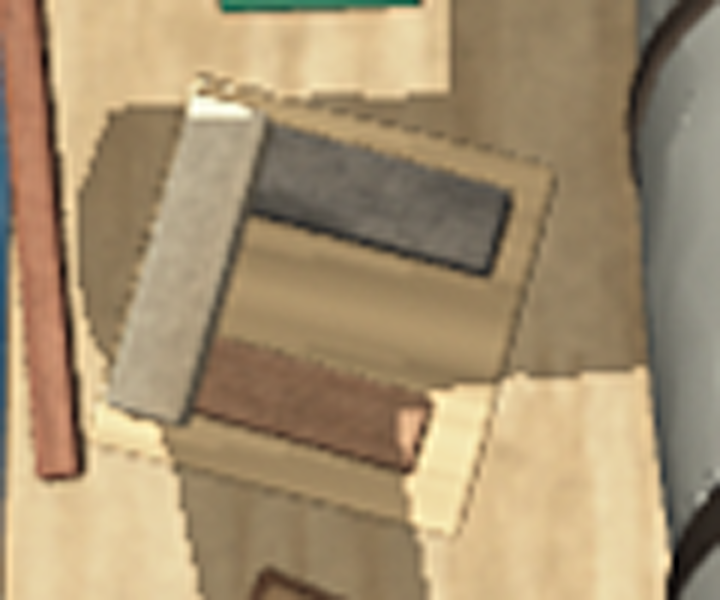

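```bash
python3 -c "
from h import *
t=img('top'); c=lambda P:[(150+x/6,190+y/6) for x,y in P]
for k,P,z in(('cream',[(190,97),(265,112),(184,424),(108,403)],51),('greyend',[(512,192),(492,270)],31),('pinkend',[(434,398),(412,468)],31)):
  w=wpoly(t,c(P),z);print(k,np.round(w.mean(0),1),[round(float(np.linalg.norm(w[i]-w[i-1])),1) for i in range(len(w))],[round(float(np.degrees(np.arctan2(*(w[i]-w[i-1])[::-1]))),1) for i in range(len(w))],w.round().tolist())
"
```

```text
cream [474.4 231.5] [103.9, 25.5, 105.7, 25.8] [-14.2, -103.1, 166.0, 73.1] [[528.0, 231.0], [522.0, 206.0], [420.0, 232.0], [427.0, 257.0]]
greyend [483.8 129.9] [27.2, 27.2] [-14.8, 165.2] [[497.0, 126.0], [471.0, 133.0]]
pinkend [417.  156.6] [24.0, 24.0] [-17.8, 162.2] [[428.0, 153.0], [406.0, 160.0]]
```

>>> servo_tool(
  increments=[
    [1, -0.022, -0.032, 0, 0, 0, 1],
    [1, -0.05, -0.075, 0, 0, 0, 2],
    [1, -0.08, -0.118, 0, 0, 0, 3.6],
    [1, -0.11, -0.162, 0, 0, 0, 3.6],
    [1, -0.139, -0.206, 0, 0, 0, 3.6],
    [1, -0.168, -0.25, 0, 0, 0, 3.6],
    [1, -0.195, -0.29, 0, 0, 0, 3.6],
    [1, -0.213, -0.317, 0, 0, 0, 3.6],
    [1, -0.218, -0.325, 0.01, 0, 0, 3.6],
    [1, -0.218, -0.325, 0.02, 0, 0, 3.6],
    [1, -0.218, -0.325, 0.02, 0, 0, 3.6],
  ],
)

```text
clock: 18.18
position: [475.6, 229.4, 71.7]
ee_rot: [0.992, -0.123, -0.001, 0.001]
contact_force: [0.4, -0.3, 0.0]
gripper_width: 85.5
grasp_force: 0.0
```

```bash
python3 -c "
from h import *
plan((476,231,-13,-14))"
```

```text
clk 18.18 pos [475.6 229.4  71.7] hd -14.09 tilt 0.23 w 85.5 gf 0.0 F [ 0.4 -0.3  0. ]
(476, 231, -13, -14) -> [ 0.0002 -0.002   0.0847] az -0.09
```

>>> servo_tool(
  increments=[
    [1, 0, -0.002, 0.03, 0, 0, 0],
    [1, 0, -0.002, 0.06, 0, 0, 0],
    [1, 0, -0.002, 0.078, 0, 0, 0],
    [1, 0, -0.002, 0.085, 0, 0, 0],
    [1, 0, -0.002, 0.085, 0, 0, 0],
    [0.1, 0, -0.002, 0.085, 0, 0, 0],
    [0.1, 0, -0.002, 0.085, 0, 0, 0],
    [0.1, 0, -0.002, 0.085, 0, 0, 0],
    [0.1, 0, -0.002, 0.085, 0, 0, 0],
    [0.1, 0, -0.002, 0.085, 0, 0, 0],
    [0.1, 0, -0.002, 0.085, 0, 0, 0],
  ],
)

```text
clock: 19.55
position: [477.2, 233.5, -10.9]
ee_rot: [0.993, -0.122, 0.0, -0.0]
contact_force: [-1.2, -0.2, 5.7]
gripper_width: 25.0
grasp_force: 59.8
```

>>> servo_tool(
  increments=[
    [0.1, 0, 0, -0.02, 0, 0, 0],
    [0.1, 0, 0, -0.05, 0, 0, 0],
    [0.1, 0, 0, -0.08, 0, 0, 0],
    [0.1, 0, 0, -0.105, 0, 0, 0],
    [0.1, 0, 0, -0.105, 0, 0, 0],
    [0.1, 0, 0, -0.105, 0, 0, 0],
  ],
)

```text
clock: 20.3
position: [475.8, 232.4, 92.2]
ee_rot: [0.993, -0.122, -0.001, 0.001]
contact_force: [0.6, 0.4, -1.3]
gripper_width: 24.9
grasp_force: 59.1
```

```bash
python3 -c "
from h import *
plan((459,-127,90,-10.4))"
```

```text
clk 20.3 pos [475.8 232.4  92.2] hd -14.03 tilt 0.13 w 24.9 gf 59.1 F [ 0.6  0.4 -1.3]
(459, -127, 90, -10.4) -> [0.0708 0.3528 0.0026] az -3.63
```

>>> servo_tool(
  increments=[
    [0.1, 0.008, 0.035, 0, 0, 0, -1],
    [0.1, 0.016, 0.08, 0, 0, 0, -2],
    [0.1, 0.025, 0.125, 0, 0, 0, -3.6],
    [0.1, 0.034, 0.17, 0, 0, 0, -3.6],
    [0.1, 0.043, 0.215, 0, 0, 0, -3.6],
    [0.1, 0.052, 0.26, 0, 0, 0, -3.6],
    [0.1, 0.061, 0.305, 0, 0, 0, -3.6],
    [0.1, 0.068, 0.34, 0, 0, 0, -3.6],
    [0.1, 0.071, 0.353, 0.02, 0, 0, -3.6],
    [0.1, 0.071, 0.353, 0.05, 0, 0, -3.6],
    [0.1, 0.071, 0.353, 0.06, 0, 0, -3.6],
    [0.1, 0.071, 0.353, 0.06, 0, 0, -3.6],
  ],
)

```text
clock: 21.8
position: [459.4, -126.6, 32.4]
ee_rot: [0.996, -0.09, -0.001, 0.0]
contact_force: [0.0, -0.2, -0.2]
gripper_width: 25.1
grasp_force: 59.1
```

```bash
python3 -c "
from h import *
plan((459,-127,-28,-10.4)); two('p3.png',(459,-127,40),50)"
```

```text
clk 21.8 pos [ 459.4 -126.6   32.4] hd -10.38 tilt 0.17 w 25.1 gf 59.1 F [ 0.  -0.2 -0.2]
(459, -127, -28, -10.4) -> [-0.0002  0.0004  0.0604] az 0.02
scene crop origin 242 231
top crop origin 312 186
```

View pics/p3.png

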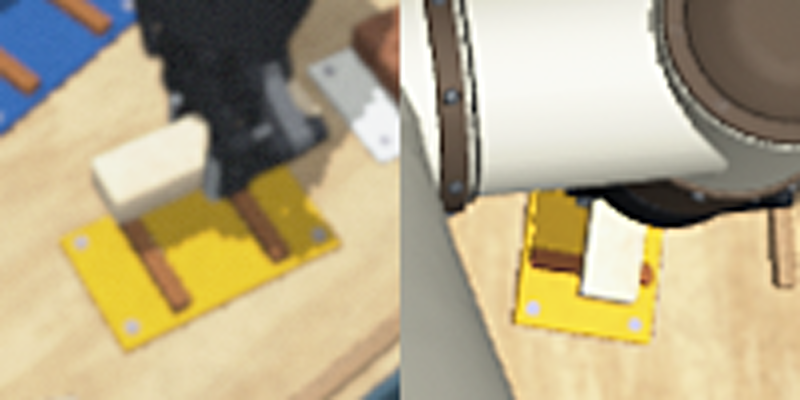

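```bash
python3 -c "
from h import *
t=img('top');th=np.radians(-10.4);c,s=np.cos(th),np.sin(th);C=np.array([458.8,-127.])
for z in (90,96):
  for uv in((357.7,259.4),(370.9,261.4)):
    w=ray(t,uv,z)[:2]-C; print(z,np.round([c*w[0]+s*w[1],-s*w[0]+c*w[1]],1))
"
```

```text
90 [-53.3  11.3]
90 [-53.2 -13.7]
96 [-54.1  12. ]
96 [-54.  -12.7]
```

>>> servo_tool(
  increments=[
    [0.1, 0, 0, 0.02, 0, 0, 0],
    [0.1, 0, 0, 0.04, 0, 0, 0],
    [0.1, 0, 0, 0.05, 0, 0, 0],
    [0.1, 0, 0, 0.055, 0, 0, 0],
    [0.1, 0, 0, 0.056, 0, 0, 0],
    [0.1, 0, 0, 0.056, 0, 0, 0],
  ],
)

```text
clock: 22.7
position: [460.7, -126.7, -22.1]
ee_rot: [0.996, -0.091, 0.001, -0.0]
contact_force: [0.2, 0.6, -0.2]
gripper_width: 25.2
grasp_force: 59.1
```

Cream is centred (ends at ±53.5). Lower until contact.

>>> servo_tool(
  increments=[
    [0.1, 0, 0, 0.002, 0, 0, 0],
    [0.1, 0, 0, 0.004, 0, 0, 0],
    [0.1, 0, 0, 0.004, 0, 0, 0],
  ],
)

```text
clock: 23.08
position: [460.4, -126.7, -25.9]
ee_rot: [0.996, -0.091, 0.0, 0.0]
contact_force: [-1.2, 0.2, 4.8]
gripper_width: 24.9
grasp_force: 59.8
```

>>> servo_tool(
  increments=[
    [0.1, 0, 0, 0.001, 0, 0, 0],
    [0.1, 0, 0, 0.002, 0, 0, 0],
    [0.1, 0, 0, 0.002, 0, 0, 0],
  ],
)

```text
clock: 23.45
position: [460.5, -126.7, -26.0]
ee_rot: [0.996, -0.09, 0.0, 0.0]
contact_force: [-5.8, 2.4, 22.5]
gripper_width: 24.8
grasp_force: 62.3
```

>>> servo_tool(
  increments=[
    [0.5, 0, 0, -0.002, 0, 0, 0],
    [0.7, 0, 0, -0.002, 0, 0, 0],
    [0.7, 0, 0, -0.002, 0, 0, 0],
    [0.7, 0, 0, -0.03, 0, 0, 0],
    [0.7, 0, 0, -0.07, 0, 0, 0],
    [0.7, 0, 0, -0.11, 0, 0, 0],
    [0.7, 0, 0, -0.12, 0, 0, 0],
    [0.7, 0, 0, -0.12, 0, 0, 0],
  ],
)

```text
clock: 24.45
position: [460.1, -126.6, 91.3]
ee_rot: [0.996, -0.091, 0.0, -0.0]
contact_force: [-0.6, 0.7, -0.6]
gripper_width: 59.9
grasp_force: 0.0
```

```bash
python3 -c "
from h import *
plan()
t=img('top'); a=cv2.resize(t['color'][190:290,150:270],None,fx=5,fy=5,interpolation=2)
b=cv2.resize(t['color'][120:285,320:390],None,fx=3,fy=500/165,interpolation=2)
cv2.imwrite('pics/p4.png',np.hstack([a,b[:500]])[...,::-1]); print(a.shape,b.shape)"
```

```text
clk 24.45 pos [ 460.1 -126.6   91.3] hd -10.42 tilt 0.03 w 59.9 gf 0.0 F [-0.6  0.7 -0.6]
(500, 600, 3) (500, 210, 3)
```

View pics/p4.png

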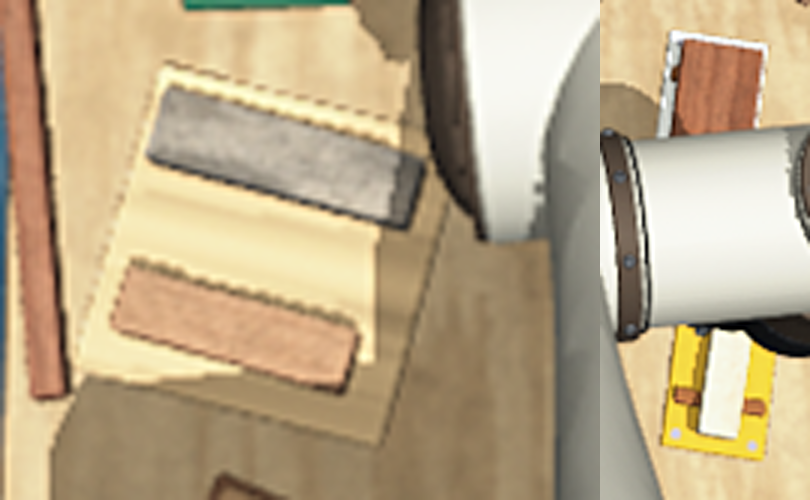

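```bash
python3 -c "
from h import *
t=img('top'); c=lambda P:[(150+x/5,190+y/5) for x,y in P]
for k,P,z in(('grey',[(168,85),(427,157),(408,222),(148,156)],31),('pink',[(133,260),(360,324),(345,384),(112,324)],31)):
  w=wpoly(t,c(P),z);print(k,np.round(w.mean(0),1),[round(float(np.linalg.norm(w[i]-w[i-1])),1) for i in range(len(w))],[round(float(np.degrees(np.arctan2(*(w[i]-w[i-1])[::-1]))),1) for i in range(len(w))],w.round().tolist())
n='top'
for th in('grey_sample','pink_sample'):
  for o in arm.spot_point(n,th)[:1]: print(th,round(o['p'],2),np.round(ray(t,o['centre'],9)))
"
```

```text
grey [500.6 182.4] [30.0, 109.3, 27.4, 108.4] [-15.0, -107.3, 163.3, 74.1] [[531.0, 231.0], [498.0, 126.0], [472.0, 134.0], [502.0, 238.0]]
pink [433.3 202.3] [26.6, 94.6, 24.4, 95.9] [-17.5, -107.3, 165.6, 74.1] [[460.0, 244.0], [431.0, 154.0], [408.0, 160.0], [434.0, 252.0]]
grey_sample 0.9 [499. 182.   9.]
pink_sample 0.77 [432. 201.   9.]
```

```bash
python3 -c "
from h import *
plan((501,182.3,60,73.5))"
```

```text
clk 24.65 pos [ 459.1 -126.7   89.9] hd -10.42 tilt 0.19 w 59.6 gf 0.0 F [ 0.8 -0.1 -0.6]
(501, 182.3, 60, 73.5) -> [-0.0146 -0.3115  0.0297] az -83.92
```

>>> servo_tool(
  increments=[
    [0.7, -0.001, -0.025, 0, 0, 0, -8],
    [0.7, -0.003, -0.06, 0, 0, 0, -17],
    [0.7, -0.005, -0.1, 0, 0, 0, -26],
    [0.7, -0.007, -0.14, 0, 0, 0, -35],
    [0.7, -0.009, -0.18, 0, 0, 0, -45],
    [0.7, -0.011, -0.22, 0, 0, 0, -55],
    [0.7, -0.013, -0.26, 0, 0, 0, -65],
    [0.7, -0.014, -0.3, 0, 0, 0, -75],
    [0.7, -0.015, -0.311, 0.02, 0, 0, -83.9],
    [0.7, -0.015, -0.311, 0.03, 0, 0, -83.9],
    [0.7, -0.015, -0.311, 0.03, 0, 0, -83.9],
    [0.7, -0.015, -0.311, 0.03, 0, 0, -83.9],
  ],
)

```text
clock: 26.15
position: [501.8, 181.3, 61.7]
ee_rot: [0.802, 0.598, 0.0, 0.0]
contact_force: [-0.1, -0.1, -0.1]
gripper_width: 59.7
grasp_force: 0.0
```

```bash
python3 -c "
from h import *
plan((501,182.3,-26,73.5))"
```

```text
clk 26.15 pos [501.8 181.3  61.7] hd 73.39 tilt 0.01 w 59.7 gf 0.0 F [-0.1 -0.1 -0.1]
(501, 182.3, -26, 73.5) -> [ 0.0008 -0.0011  0.0877] az -0.11
```

>>> servo_tool(
  increments=[
    [0.7, 0, 0, 0.03, 0, 0, 0],
    [0.7, 0, 0, 0.06, 0, 0, 0],
    [0.7, 0, 0, 0.08, 0, 0, 0],
    [0.7, 0, 0, 0.086, 0, 0, 0],
    [0.7, 0, 0, 0.086, 0, 0, 0],
    [0.15, 0, 0, 0.086, 0, 0, 0],
    [0.15, 0, 0, 0.086, 0, 0, 0],
    [0.15, 0, 0, 0.086, 0, 0, 0],
    [0.15, 0, 0, 0.086, 0, 0, 0],
    [0.15, 0, 0, 0.086, 0, 0, 0],
  ],
)

```text
clock: 27.4
position: [502.4, 182.4, -23.3]
ee_rot: [0.801, 0.598, 0.001, 0.0]
contact_force: [-1.2, -0.3, 6.4]
gripper_width: 29.4
grasp_force: 61.7
```

>>> servo_tool(
  increments=[
    [0.15, 0, 0, -0.02, 0, 0, 0],
    [0.15, 0, 0, -0.05, 0, 0, 0],
    [0.15, 0, 0, -0.08, 0, 0, 0],
    [0.15, 0, 0, -0.09, 0, 0, 0],
    [0.15, 0, 0, -0.09, 0, 0, 0],
  ],
)

```text
clock: 28.02
position: [501.5, 182.0, 65.5]
ee_rot: [0.801, 0.598, 0.0, -0.0]
contact_force: [-0.4, 0.7, -1.1]
gripper_width: 29.3
grasp_force: 60.9
```

```bash
python3 -c "
from h import *
plan((472,30,60,8.6))"
```

```text
clk 28.02 pos [501.5 182.   65.5] hd 73.48 tilt 0.05 w 29.3 gf 60.9 F [-0.4  0.7 -1.1]
(472, 30, 60, 8.6) -> [-0.1542  0.0149  0.0054] az 64.88
```

>>> servo_tool(
  increments=[
    [0.15, -0.02, 0.002, 0, 0, 0, 8],
    [0.15, -0.045, 0.004, 0, 0, 0, 17],
    [0.15, -0.075, 0.007, 0, 0, 0, 27],
    [0.15, -0.105, 0.01, 0, 0, 0, 37],
    [0.15, -0.135, 0.013, 0, 0, 0, 47],
    [0.15, -0.15, 0.015, 0, 0, 0, 57],
    [0.15, -0.154, 0.015, 0.02, 0, 0, 64.9],
    [0.15, -0.154, 0.015, 0.04, 0, 0, 64.9],
    [0.15, -0.154, 0.015, 0.04, 0, 0, 64.9],
    [0.15, -0.154, 0.015, 0.04, 0, 0, 64.9],
  ],
)

```text
clock: 29.28
position: [472.2, 30.0, 25.2]
ee_rot: [0.997, 0.075, -0.0, 0.0]
contact_force: [-0.3, 0.7, -0.3]
gripper_width: 29.1
grasp_force: 60.9
```

```bash
python3 -c "
from h import *
plan((472,30,-13,8.6))"
```

```text
clk 29.27 pos [472.2  30.   25.2] hd 8.62 tilt 0.04 w 29.1 gf 60.9 F [-0.3  0.7 -0.3]
(472, 30, -13, 8.6) -> [-0.0002 -0.      0.0382] az 0.02
```

>>> servo_tool(
  increments=[
    [0.15, 0, 0, 0.02, 0, 0, 0],
    [0.15, 0, 0, 0.032, 0, 0, 0],
    [0.15, 0, 0, 0.037, 0, 0, 0],
    [0.15, 0, 0, 0.038, 0, 0, 0],
    [0.15, 0, 0, 0.038, 0, 0, 0],
  ],
)

```text
clock: 29.9
position: [472.7, 30.2, -12.2]
ee_rot: [0.997, 0.075, 0.0, -0.0]
contact_force: [-0.4, 0.9, -0.9]
gripper_width: 29.3
grasp_force: 60.9
```

>>> servo_tool(
  increments=[
    [0.15, 0, 0, 0.002, 0, 0, 0],
    [0.15, 0, 0, 0.003, 0, 0, 0],
    [0.15, 0, 0, 0.003, 0, 0, 0],
  ],
)

```text
clock: 30.28
position: [472.2, 30.0, -15.6]
ee_rot: [0.997, 0.075, -0.0, 0.0]
contact_force: [0.5, -0.4, -1.4]
gripper_width: 29.1
grasp_force: 60.9
```

>>> servo_tool(
  increments=[
    [0.15, 0, 0, 0.001, 0, 0, 0],
    [0.15, 0, 0, 0.002, 0, 0, 0],
    [0.15, 0, 0, 0.002, 0, 0, 0],
  ],
)

```text
clock: 30.65
position: [472.4, 30.1, -16.4]
ee_rot: [0.997, 0.075, 0.0, 0.0]
contact_force: [-3.4, 0.6, 10.8]
gripper_width: 29.2
grasp_force: 62.4
```

Contact with the bearers. Release, lift, go to pink.

>>> servo_tool(
  increments=[
    [0.6, 0, 0, -0.001, 0, 0, 0],
    [0.65, 0, 0, -0.001, 0, 0, 0],
    [0.65, 0, 0, -0.001, 0, 0, 0],
    [0.65, 0, 0, -0.03, 0, 0, 0],
    [0.65, 0, 0, -0.06, 0, 0, 0],
    [0.65, 0, 0, -0.08, 0, 0, 0],
    [0.65, 0, 0, -0.08, 0, 0, 0],
  ],
)

```text
clock: 31.52
position: [473.3, 30.4, 63.6]
ee_rot: [0.997, 0.075, 0.002, -0.001]
contact_force: [0.6, 0.4, -0.0]
gripper_width: 55.8
grasp_force: 0.0
```

```bash
python3 -c "
from h import *
plan((432.5,202,60,73.5))"
```

```text
clk 31.52 pos [473.3  30.4  63.6] hd 8.6 tilt 0.21 w 55.8 gf 0.0 F [ 0.6  0.4 -0. ]
(432.5, 202, 60, 73.5) -> [-0.0147 -0.1757  0.0037] az -64.9
```

>>> servo_tool(
  increments=[
    [0.65, -0.002, -0.02, 0, 0, 0, -8],
    [0.65, -0.004, -0.05, 0, 0, 0, -18],
    [0.65, -0.007, -0.085, 0, 0, 0, -28],
    [0.65, -0.01, -0.12, 0, 0, 0, -38],
    [0.65, -0.013, -0.15, 0, 0, 0, -48],
    [0.65, -0.015, -0.17, 0, 0, 0, -58],
    [0.65, -0.015, -0.176, 0.01, 0, 0, -64.9],
    [0.65, -0.015, -0.176, 0.02, 0, 0, -64.9],
    [0.65, -0.015, -0.176, 0.02, 0, 0, -64.9],
    [0.65, -0.015, -0.176, 0.02, 0, 0, -64.9],
  ],
)

```text
clock: 32.78
position: [431.2, 201.3, 42.2]
ee_rot: [0.802, 0.598, -0.0, 0.0]
contact_force: [-1.3, 0.3, 0.7]
gripper_width: 55.6
grasp_force: 0.0
```

```bash
python3 -c "
from h import *
plan((432.5,202,-25,73.5))
t=img('top');d=img('scene')
for n,q in(('top',t),('scene',d)):
  for th in('grey_sample','red_sample','cream_sample'):
    for o in arm.spot_point(n,th)[:1]: print(n,th,round(o['p'],2),np.round(ray(q,o['centre'],16)))
"
```

```text
clk 32.77 pos [431.2 201.3  42.2] hd 73.41 tilt 0.03 w 55.6 gf 0.0 F [-1.3  0.3  0.7]
(432.5, 202, -25, 73.5) -> [0.0011 0.0011 0.0672] az -0.09
top red_sample 0.96 [ 632. -129.   16.]
top cream_sample 0.71 [432. 201.  16.]
scene grey_sample 0.78 [476.  38.  16.]
scene red_sample 0.8 [ 636. -133.   16.]
scene cream_sample 0.71 [ 469. -125.   16.]
```

>>> servo_tool(
  increments=[
    [0.65, 0.001, 0.001, 0.03, 0, 0, 0],
    [0.65, 0.001, 0.001, 0.055, 0, 0, 0],
    [0.65, 0.001, 0.001, 0.067, 0, 0, 0],
    [0.65, 0.001, 0.001, 0.067, 0, 0, 0],
    [0.1, 0.001, 0.001, 0.067, 0, 0, 0],
    [0.1, 0.001, 0.001, 0.067, 0, 0, 0],
    [0.1, 0.001, 0.001, 0.067, 0, 0, 0],
    [0.1, 0.001, 0.001, 0.067, 0, 0, 0],
    [0.1, 0.001, 0.001, 0.067, 0, 0, 0],
  ],
)

```text
clock: 34.3
position: [433.1, 203.1, -23.5]
ee_rot: [0.801, 0.598, 0.001, -0.0]
contact_force: [-0.4, 0.1, 6.5]
gripper_width: 24.3
grasp_force: 60.4
```

>>> servo_tool(
  increments=[
    [0.1, 0, 0, -0.02, 0, 0, 0],
    [0.1, 0, 0, -0.05, 0, 0, 0],
    [0.1, 0, 0, -0.08, 0, 0, 0],
    [0.1, 0, 0, -0.09, 0, 0, 0],
    [0.1, 0, 0, -0.09, 0, 0, 0],
  ],
)

```text
clock: 34.92
position: [432.3, 202.5, 65.5]
ee_rot: [0.801, 0.598, 0.0, -0.0]
contact_force: [-0.4, -0.4, -1.9]
gripper_width: 24.8
grasp_force: 59.5
```

```bash
python3 -c "
from h import *
plan((631.5,195.7,60,0.5))"
```

```text
clk 34.92 pos [432.3 202.5  65.5] hd 73.48 tilt 0.06 w 24.8 gf 59.5 F [-0.4 -0.4 -1.9]
(631.5, 195.7, 60, 0.5) -> [0.0501 0.193  0.0056] az 72.98
```

>>> servo_tool(
  increments=[
    [0.1, 0.005, 0.015, 0, 0, 0, 8],
    [0.1, 0.011, 0.04, 0, 0, 0, 17],
    [0.1, 0.018, 0.07, 0, 0, 0, 27],
    [0.1, 0.026, 0.1, 0, 0, 0, 37],
    [0.1, 0.034, 0.13, 0, 0, 0, 47],
    [0.1, 0.041, 0.16, 0, 0, 0, 57],
    [0.1, 0.047, 0.18, 0, 0, 0, 67],
    [0.1, 0.05, 0.193, 0, 0, 0, 73],
    [0.1, 0.05, 0.193, 0, 0, 0, 73],
    [0.1, 0.05, 0.193, 0, 0, 0, 73],
    [0.1, 0.05, 0.193, 0, 0, 0, 73],
  ],
)

```text
clock: 36.3
position: [630.8, 195.6, 65.1]
ee_rot: [1.0, 0.005, -0.0, 0.0]
contact_force: [0.9, 0.1, -0.9]
gripper_width: 24.5
grasp_force: 59.5
```

```bash
python3 -c "
from h import *
plan((631,195.7,25,0.5))"
```

```text
clk 36.3 pos [630.8 195.6  65.1] hd 0.56 tilt 0.06 w 24.5 gf 59.5 F [ 0.9  0.1 -0.9]
(631, 195.7, 25, 0.5) -> [ 0.0002 -0.0001  0.0401] az 0.06
```

Contact is expected at about -16.5, that is 0.081 down.

>>> servo_tool(
  increments=[
    [0.1, 0, 0, 0.03, 0, 0, 0],
    [0.1, 0, 0, 0.055, 0, 0, 0],
    [0.1, 0, 0, 0.072, 0, 0, 0],
    [0.1, 0, 0, 0.077, 0, 0, 0],
    [0.1, 0, 0, 0.077, 0, 0, 0],
  ],
)

```text
clock: 36.92
position: [631.9, 195.8, -11.2]
ee_rot: [1.0, 0.005, 0.0, -0.0]
contact_force: [0.5, 0.0, -0.6]
gripper_width: 24.6
grasp_force: 59.5
```

>>> servo_tool(
  increments=[
    [0.1, 0, 0, 0.002, 0, 0, 0],
    [0.1, 0, 0, 0.003, 0, 0, 0],
    [0.1, 0, 0, 0.003, 0, 0, 0],
  ],
)

```text
clock: 37.3
position: [631.8, 195.6, -14.3]
ee_rot: [1.0, 0.004, 0.0, -0.0]
contact_force: [-0.3, 0.1, -0.1]
gripper_width: 24.5
grasp_force: 59.5
```

>>> servo_tool(
  increments=[
    [0.1, 0, 0, 0.001, 0, 0, 0],
    [0.1, 0, 0, 0.002, 0, 0, 0],
    [0.1, 0, 0, 0.002, 0, 0, 0],
  ],
)

```text
clock: 37.67
position: [631.6, 195.6, -16.4]
ee_rot: [1.0, 0.004, 0.0, 0.0]
contact_force: [-0.3, -0.1, 1.5]
gripper_width: 24.3
grasp_force: 59.8
```

>>> servo_tool(
  increments=[
    [0.6, 0, 0, 0, 0, 0, 0],
    [0.65, 0, 0, 0, 0, 0, 0],
    [0.65, 0, 0, 0, 0, 0, 0],
    [0.65, 0, 0, -0.03, 0, 0, 0],
    [0.65, 0, 0, -0.07, 0, 0, 0],
    [0.65, -0.02, -0.02, -0.12, 0, 0, 0],
    [0.65, -0.06, -0.04, -0.16, 0, 0, 0],
    [0.65, -0.11, -0.07, -0.16, 0, 0, 0],
    [0.65, -0.16, -0.11, -0.16, 0, 0, 0],
    [0.65, -0.21, -0.15, -0.16, 0, 0, 0],
    [0.65, -0.26, -0.19, -0.16, 0, 0, 0],
    [0.65, -0.3, -0.22, -0.16, 0, 0, 0],
  ],
)

```text
clock: 39.17
position: [327.9, 414.2, 143.8]
ee_rot: [1.0, 0.005, 0.0, -0.0]
contact_force: [0.3, 1.0, -0.3]
gripper_width: 55.6
grasp_force: 0.0
```

>>> servo_tool(
  increments=[
    [0.65, -0.02, -0.05, 0, 0, 0, 0],
    [0.65, -0.04, -0.09, 0, 0, 0, 0],
    [0.65, -0.05, -0.11, 0, 0, 0, 0],
    [0.65, -0.05, -0.11, 0, 0, 0, 0],
  ],
)

```text
clock: 39.67
position: [278.1, 523.2, 143.0]
ee_rot: [1.0, 0.005, -0.0, 0.0]
contact_force: [-0.8, -0.1, 0.4]
gripper_width: 55.6
grasp_force: 0.0
```

```bash
python3 -c "
from h import *
plan()
t=img('top'); cv2.imwrite('pics/f.png',cv2.resize(t['color'][120:280,180:390],None,fx=3.7,fy=3.7,interpolation=2)[...,::-1])
for n in('top','scene'):
  d=img(n); 
  for th in('glue_bottle','red_sample','cream_sample','grey_sample','pink_sample'):
    for o in arm.spot_point(n,th)[:1]: print(n,th,round(o['p'],2),np.round(ray(d,o['centre'],0 if 'glue' in th else 16)))"
```

```text
clk 39.67 pos [278.1 523.2 143. ] hd 0.58 tilt 0.04 w 55.6 gf 0.0 F [-0.8 -0.1  0.4]
top glue_bottle 0.86 [635.  35.   0.]
top cream_sample 0.56 [ 458. -123.   16.]
top grey_sample 0.8 [475.  26.  16.]
top pink_sample 0.81 [642. 190.  16.]
scene glue_bottle 0.74 [646.  40.   0.]
scene red_sample 0.96 [ 634. -130.   16.]
scene cream_sample 0.97 [ 466. -126.   16.]
scene grey_sample 0.69 [476.  41.  16.]
scene pink_sample 0.79 [636. 212.  16.]
```

View pics/f.png

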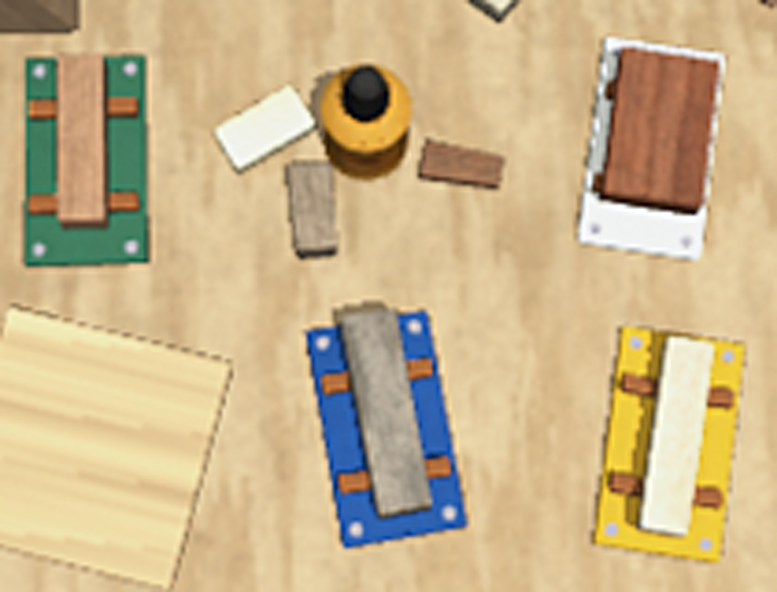

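```bash
python3 -c "
from h import *
t=img('top'); c=lambda P:[(180+x/3.7,120+y/3.7) for x,y in P]
S={'grey':(471.9,29.8,8.6),'pink':(630.7,195.5,.5),'red':(630,-127,-10.4),'cream':(458.8,-127,-10.4)}
for k,P,z in(('grey',[(338,308),(387,305),(430,505),(380,514)],38),('pink',[(58,55),(105,55),(105,220),(60,222)],38),('red',[(620,47),(722,58),(699,208),(604,200)],39),('cream',[(665,335),(714,341),(689,533),(640,526)],36)):
  w=wpoly(t,c(P),z); m=w.mean(0); x,y,a=S[k]; a=np.radians(a); e=m-[x,y]
  ax=(w[0]+w[1]-w[2]-w[3])/2
  print(k,m.round(1),'along',round(e@[np.cos(a),np.sin(a)],1),'across',round(e@[-np.sin(a),np.cos(a)],1),'len',np.linalg.norm(ax).round(1),'dang',round(np.degrees(np.arctan2(ax[1],ax[0])-a),1))
"
```

```text
grey [476.8  29.9] along 4.9 across -0.7 len 113.0 dang 1.4
pink [632.8 192.4] along 2.1 across -3.1 len 96.1 dang -0.0
red [ 629.4 -129.2] along -0.2 across -2.2 len 89.0 dang -0.0
cream [ 458.7 -127.9] along 0.0 across -0.9 len 105.5 dang -0.5
```

All four samples are within 5 mm and 1.5° of their stands, and the bottle is standing where it was.

```bash
python3 -c "
from bench import arm
print(arm.job_done())"
```

```text
the job is handed in; nothing more can be done
None
```

The job is handed in: by the last top picture all four samples lie on their own stands, each within about 5 mm and 1.5° of its stand, and the glue bottle was not touched; the hand-in call returned no verdict.

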